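Set the immersion depth and poise the probe carrier over the bath

TASK

Slide the taller of the two white spacer sleeves over the guide post on the bath's lid until it sits fully down on the lid, and let go of it. Then lift the probe carrier out of its stand, carry it across, clear of the bottles, and finish holding it level and still about a centimetre above the tip of the guide post, with its hole centred over the post and its probe over the port, touching nothing but the gripper: the program ends while the gripper is still holding it there, ready to be lowered. Do not bump the bath with the carrier, and leave the short sleeve, the bottles, the beaker and the rubber bulb where they are.

Things in the scene. Friction and masses are not known exactly. Their poses are not given: they have to be found in the camera images.
- bath: Fixed bath: white base 200 x 200 x 25 mm, glass jar, square grey lid 170 x 170 mm, top 130 mm above the bench; white console 140 wide, 105 high at x = 100 to 195 mm. Origin on the bench under the lid's centre, z up. On the lid: guide post at x 0, y +40 mm; port (24 mm hole) at x 0, y -40 mm; dark motor 34 across, 38 high at x +66, y 0. Stands left or right of the bottles.
- post_foot (a point): Foot of the guide post: on its axis, at the lid's top surface (130 mm above the bench).
- post_top (a point): Tip of the guide post, on its axis. The post is plain round steel, 12 mm in diameter and 55 mm tall above the lid, with the last 3 mm tapered.
- port (a point): Centre of the mouth of the port, the 24 mm hole in the lid, level with the lid's top.
- tall_sleeve: The taller white plastic spacer sleeve, a plain tube 32 mm outside diameter, 15.4 mm bore, 32 mm tall, about 40 g, standing upright on the bench. Origin at the centre of its lower face, z along its axis.
- short_sleeve: The short white sleeve, same diameters but 16 mm tall, standing on the bench; not used. The two sleeves may be swapped. Origin at the centre of its lower face.
- stand: Fixed open-topped aluminium holder 56 x 100 x 62 mm (x, y, z), origin on the bench under its centre; the carrier's plate rests on its rim with the probe hanging inside. It stands on the other side of the bottles from the bath.
- carrier: Probe carrier, about 0.22 kg: aluminium plate 40 x 120 x 8 mm (x, y, z) with an upright black handle mid-top, 16 mm thick (x), 40 long (y), 42 high above the plate. Origin at the centre of the plate's underside, z up. A 22 mm through hole at y = +40 mm; a steel probe rod, 10 mm thick, reaches 48 mm below the plate at y = -40 mm.
- carrier_hole (a point): Centre of the carrier's 22 mm hole, at the plate's underside.
- probe_tip (a point): Lower end of the carrier's probe rod, on its axis, 48 mm below the plate's underside.
- bottle_tray: Fixed steel tray 170 x 66 x 45 mm with three compartments in a row along x, between bath and stand. Origin on the bench under its centre.
- bottle0: Amber glass sample bottle, 42 mm across, 145 mm tall, loose in the tray's nearest compartment (its top is about 150 mm above the bench). Origin at the centre of its underside.
- bottle1: The same kind of bottle in the tray's middle compartment.
- bottle2: The same kind of bottle in the tray's far compartment.
- beaker: Glass beaker 70 mm across, 90 mm tall, on the bench beyond the stand. Origin at the centre of its underside.
- bulb: Rubber pipette bulb, pear-shaped, 58 mm across, 85 mm tall, standing on the bench near the stand. Origin at the centre of its underside.
There are look-alikes about, which are no part of the job. Leave any red look-alike of the carrier alone. What is shaped like the tall_sleeve but brown is not meant.

How it is judged:
On the way, in this order (a step that is already met when the one before it is completed fails the run):
1. the tall sleeve sits fully down on the lid around the guide post, upright and let go (horizontal distance between tall_sleeve and post_foot below 0.004 m and z of tall_sleeve in the frame of post_foot below 0.003 m and angle between tall_sleeve's own z axis and vertical below 0.1 rad and contact force between tall_sleeve and the fingers below 0.1 N), for 0.2 s.
2. the carrier is lifted clear of its stand in the gripper (height (world z) of probe_tip above 0.075 m and contact force between carrier and the fingers above 1 N and contact force between carrier and stand below 0.1 N), for 0.1 s.
At the end, for the whole second after the job is handed in: Sleeve on the lid around the post (axis within 4 mm, within 3 mm of the lid, upright). Carrier held, still, level (0.12 rad), touching neither bath nor sleeve, its hole 3 to 20 mm above the post tip and centred within 6 mm, the probe over the port centre within 8 mm (horizontal distance between tall_sleeve and post_foot below 0.004 m and z of tall_sleeve in the frame of post_foot below 0.003 m and angle between tall_sleeve's own z axis and vertical below 0.1 rad and horizontal distance between carrier_hole and post_top below 0.006 m and horizontal distance between probe_tip and port below 0.008 m and z of carrier_hole in the frame of post_top between 0.003 and 0.02 m and angle between carrier's own z axis and vertical below 0.12 rad and linear speed of carrier below 0.02 m/s and contact force between carrier and the fingers above 1 N and contact force between carrier and bath below 0.1 N and contact force between carrier and tall_sleeve below 0.1 N); the arm keeps its last pose, push and grip.
It fails at once if the carrier is bumped against the bath (over 3 N) (contact force between carrier and bath above 3 N).
It fails at once if the short sleeve is moved by more than 20 mm (distance of short_sleeve from where it was at the start of the episode above 0.02 m).
It fails at once if a bottle, the beaker or the bulb is moved by more than 20 mm (distance of any of bottle0, bottle1, bottle2, beaker, bulb from where it was at the start of the episode above 0.02 m).
It also fails if it takes over 64 s, if anything falls off the work surface, if the arm or the gripper's body presses on something with over 40 N, if the wrist force passes 120 N, or if a joint passes its speed limit or range.

ROBOT

A 7-joint arm with a two-finger parallel gripper is mounted at the origin on the work surface. World frame = base frame: x ahead of the robot, y to its left, z up, the work surface at z = 0. Lengths are in m, angles in rad, forces in N, time in s.
With the tool pointing down it reaches from about 0.35 to 0.9 m from the base axis. Payload 8.1 kg.
Tool frame: the origin (TCP) lies on the centre line of the jaws, within the pads' length; the fingertips stand 25 mm ahead of it and the grasp point (between the pads) lies 6 mm ahead of it (env.nose_length is the z of the fingertips in the tool frame, in m); z points along the fingers, y is the line along which they close (so a half turn about z gives the same grasp; the last joint's range is limited). The gripper opens to 85 mm and grips with 20 to 120 N. Pads are 22 mm wide; open, the fingers measure 114 mm over their backs; the gripper's body (76 mm by 85 mm) begins 54 mm behind the grasp point. The pads swing forward as they close: fully open they stand 13 mm farther back than shut.
Start: joints at [1.238, 0.434, 0.025, 1.573, -0.012, 1.134, -0.075], TCP at [0.142, -0.609, 0.256] pointing down, gripper open.
Joint ranges: [-2.62, 2.62], [-0.44, 2.09], [-1.27, 1.32], [0.08, 2.57], [-1.32, 4.46], [0.12, 2], [-2.74, 2.74]. Speed limits (rad/s): [2.22, 2.22, 3.01, 3.01, 3.14, 3.14, 3.14].

INTERFACE

Orientations are given as a unit quaternion [w, x, y, z].
In Python, from bench import sensors, get_image, sign_off, find_in, landmark_of, env gives the robot as it stands.
- The arm moves only by the shell command python3 -m crank 'ROWS' [FORCE]. ROWS is a JSON object of lists of equal length, an entry for each row: "grip": the finger opening in mm, from 0 to 85.4; "offset": the shift along the tool's x, y, z as a fraction of full scale, a list of three; "angular": the turn, a rotation vector about the tool's x, y, z as a fraction of full scale, a list of three. In form: {"grip": [grip, ...], "offset": [[dx, dy, dz], ...], "angular": [[wx, wy, wz], ...]}. A call has 1 to 5 rows; each row is the pose to reach, as a shift and turn from the pose commanded when the call began, along the tool's axes at that moment; what a row does not reach only later rows make up. Full scale, the value 1, is 1 m for a shift and 90 degrees for a turn. A row lasts 1/8 s, in which the tool goes at most 62.5 mm and 10.7 degrees, less where a joint would pass 70% of its speed; a pose out of reach is approached as far as the arm can. A call with a number of a shift or a turn outside -1 to 1 is refused whole. A call with a gripper value outside its range is refused whole. The fingers move at their own pace and stop on an object; FORCE is the grip in N (left out, the last holds). Time passes only in rows, so rows that repeat a pose let the fingers close. It gives the time, the measured TCP pose, the force, the opening and the grip force at its end, in the units of the state.
- sensors.observe(): the state, without advancing time (a new reading comes with each control period).
- get_image(name): name is "side" or "top"; returns a dict with "color" (480x640x3 uint8, red, green, blue), "fx", "fy", "cx", "cy" (pixels), "k1" (the pictures are not rectified: a ray, as slopes to the right and down, at radius r is drawn at 1 + k1 r^2 times it, then the intrinsics apply), "camera_from_world" (4x4, takes a point from world to camera coordinates). Camera axes: x right, y down, z forward; pixel columns grow to the right and rows downward; lengths in m; the calibration is good to about 2 mm. A picture is of the moment at which its call begins. There is no depth.
- sign_off(): hands the job in; it is judged then, once.
Trained networks look in a picture, given as the dict that the camera call returned (one of the last four; its "shot" number tells which), for a name from the list of things; names that differ only in an ending like _2 or _b are one class to them, and where a whole thing is asked for, a point or a joint stands for the part that bears it (a point fixed in the world has none). Each returns a list of dicts, best first, with "p" (0 to 1); they miss things now and then, are a little off and sometimes report something else, mostly with a low value. They report only what shows in the picture. A call takes as long as a camera call. They do not tell look-alikes from the thing itself.
- find_in(query, picture): "centre" ([x, y, z] in m, in world coordinates, good to about 4 mm: the middle of the surface that is visible of it).
- landmark_of(query, picture): "centre" ([x, y, z] in m, in world coordinates, good to about 4 mm: a listed point, or the origin of a listed thing).
The state is a dict: "time_s": time; "joint_pos": joint angles; "qvel": joint speeds; "effort": joint torques, N m; "tool_pos": TCP position; "ee_rot": TCP orientation; "contact_force": force on the tool from outside, world axes, zero at the start; "wrist_torque": the same for the moment, N m; "gripper_width": opening from 0.0 (shut) to 1.0 (fully open); "grasp_force": force on a finger pad.
Only numpy, scipy, OpenCV 4.12 (cv2) and the standard library are available. Lean on these libraries where they do the work, as an engineer would, in place of code of your own. Each camera call takes 0.05 s, during which the arm holds its last target. There are 200 camera calls.

## Working session

There is one attempt and no reset: what is moved stays moved. The work goes in short steps, Python scripts to look and compute and a shell command to move; the robot and the scene stay as the last step left them, time stands still between calls to the robot, and variables do not carry over. Pictures are saved under pics/ and viewed, at most 13 in all, crops included, and the job is handed in when it is done.

```bash
mkdir -p pics
cat > h.py <<'E'
import numpy as np, cv2
from bench import sensors, get_image, sign_off, find_in, landmark_of, env
from scipy.spatial.transform import Rotation as R
def ray(p,u,v):
    d=np.array([(u-p["cx"])/p["fx"],(v-p["cy"])/p["fy"]]); s=d.copy()
    for _ in range(20): s=d/(1+p["k1"]*(s@s))
    T=np.array(p["camera_from_world"]); Rm=T[:3,:3]; t=T[:3,3]
    w=Rm.T@np.array([s[0],s[1],1]); return -Rm.T@t, w/np.linalg.norm(w)
def atz(p,u,v,z):
    o,d=ray(p,u,v); return o+d*(z-o[2])/d[2]
def tri(*prs):
    A=np.zeros((3,3));b=np.zeros(3)
    for p,u,v in prs:
        o,d=ray(p,u,v);M=np.eye(3)-np.outer(d,d);A+=M;b+=M@o
    return np.linalg.solve(A,b)
def proj(p,X):
    T=np.array(p["camera_from_world"]);c=T[:3,:3]@np.array(X)+T[:3,3];s=c[:2]/c[2];s=s*(1+p["k1"]*(s@s))
    return np.array([s[0]*p["fx"]+p["cx"],s[1]*p["fy"]+p["cy"]])
def save(p,name,box=None,k=1):
    im=cv2.cvtColor(p["color"],cv2.COLOR_RGB2BGR)
    if box: x0,y0,x1,y1=box; im=im[y0:y1,x0:x1]
    cv2.imwrite("pics/"+name,cv2.resize(im,None,fx=k,fy=k,interpolation=cv2.INTER_CUBIC))
def Rt(): 
    q=sensors.observe()["ee_rot"]; return R.from_quat([q[1],q[2],q[3],q[0]]).as_matrix()
E
python3 - <<'E'
from h import *
np.set_printoptions(precision=4,suppress=True)
s=sensors.observe()
for k,v in s.items(): print(k,np.round(v,4))
print(Rt())
for n in("side","top"):
    p=get_image(n); save(p,n+"0.png")
    T=np.array(p["camera_from_world"]); print(n,p["fx"],p["k1"],-T[:3,:3].T@T[:3,3])
    for q in["bath","post_foot","post_top","port","tall_sleeve","short_sleeve","stand","carrier","carrier_hole","bottle0","bottle_tray","beaker","bulb"]:
        for d in landmark_of(q,p)[:3]: print(q,np.round(d["centre"],4),round(d["p"],2),proj(p,d["centre"]).round())
E
```

```text
time_s 0.0
joint_pos [ 1.2384  0.4352  0.025   1.5741 -0.0116  1.134  -0.0751]
qvel [ 0.0003 -0.0005  0.0005  0.0006  0.0017 -0.0012  0.0014]
effort [ -0.0004 -67.045    1.0244 -31.6214   0.0153   0.0123   0.    ]
tool_pos [ 0.1422 -0.6081  0.2555]
ee_rot [-0.0008  0.9934  0.1146 -0.0002]
contact_force [0.2425 1.0831 0.1178]
wrist_torque [-0.0035 -0.0392  0.0072]
grasp_force 0.0
gripper_width 0.9976
[[ 0.9737  0.2278 -0.0005]
 [ 0.2278 -0.9737  0.0016]
 [-0.0001 -0.0017 -1.    ]]
side 463.6150554481477 -0.007576210732435313 [0.0623 0.6686 0.5864]
bath [0.5625 0.2665 0.0033] 0.96 [235. 359.]
post_foot [0.5516 0.3101 0.13  ] 0.86 [211. 317.]
post_foot [ 0.4589  0.0608 -0.0053] 0.33 [347. 323.]
post_top [0.542  0.3086 0.1831] 0.73 [211. 291.]
post_top [ 0.4443 -0.0591  0.0003] 0.67 [384. 294.]
post_top [ 0.4609  0.0578 -0.0057] 0.65 [347. 322.]
port [0.5676 0.2294 0.1314] 0.75 [240. 289.]
tall_sleeve [ 0.3765 -0.078   0.0003] 0.61 [417. 300.]
tall_sleeve [ 0.5902 -0.2401  0.062 ] 0.55 [370. 220.]
short_sleeve [ 0.4596  0.0574 -0.0038] 0.55 [348. 321.]
short_sleeve [0.5466 0.3062 0.1854]
[... 1098 characters left out ...]
662  0.013  0.0045] 0.48 [310. 216.]
stand [ 0.591  -0.2488  0.0004] 0.56 [434. 239.]
carrier [ 0.7297 -0.1235  0.0223] 0.95 [370. 179.]
carrier [ 0.5859 -0.2373  0.063 ] 0.68 [435. 234.]
carrier [ 0.6729 -0.3758  0.0008] 0.3 [485. 198.]
carrier_hole [ 0.6049 -0.201   0.0621] 0.97 [416. 227.]
carrier_hole [ 0.7635 -0.123   0.02  ] 0.66 [368. 165.]
bottle0 [0.7171 0.0116 0.0041] 0.82 [309. 192.]
bottle0 [0.6586 0.0132 0.005 ] 0.61 [310. 217.]
bottle0 [0.6042 0.0065 0.0063] 0.6 [315. 241.]
bottle_tray [ 0.6616  0.0151 -0.0015] 0.91 [309. 217.]
bottle_tray [ 0.6713 -0.3745  0.0065] 0.53 [485. 198.]
beaker [ 0.7305 -0.2715  0.0063] 0.88 [436. 176.]
bulb [ 0.6698 -0.3735  0.0037] 0.68 [485. 199.]
```

View pics/side0.png

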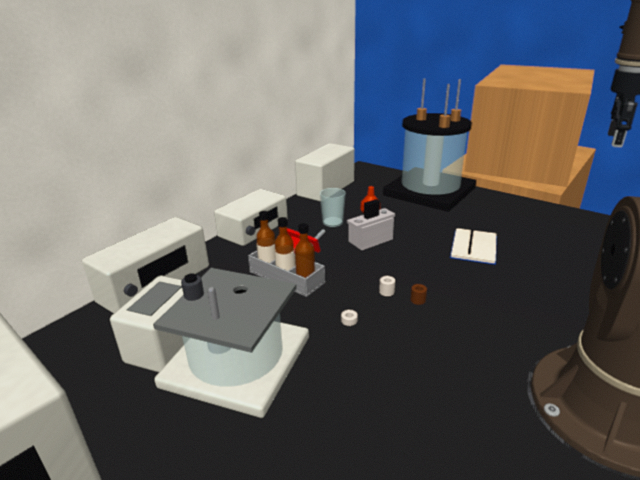

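View pics/top0.png

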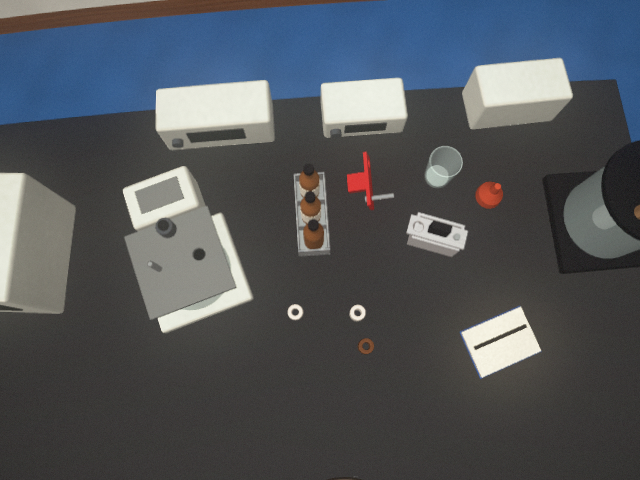

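Candidates for the tall sleeve:
- Tall white: side (387,286), top (357,313).
- Short white: side (349,317), top (295,312).
- Brown: side (419,294), top (366,346). It is excluded by its colour.

For the carrier there is the one in the stand at top (437,232), and a red look-alike at top (368,180) that I will leave alone. I choose the white sleeve at side (387,286) and check it in a crop.

```bash
cat > m1.py <<'E'
from h import *
from scipy.optimize import least_squares
np.set_printoptions(precision=4,suppress=True)
S=get_image("side");T=get_image("top")
def crop(p,c,w,h,k):
    im=cv2.cvtColor(p["color"],cv2.COLOR_RGB2BGR)[c[1]-h:c[1]+h,c[0]-w:c[0]+w]
    return cv2.resize(im,(400,300),interpolation=cv2.INTER_CUBIC)
a=np.vstack([np.hstack([crop(S,(385,300),60,45,4),crop(S,(225,300),60,45,4)]),np.hstack([crop(T,(175,260),60,45,4),crop(T,(437,232),48,36,4)])])
cv2.imwrite("pics/c1.png",a)
def blob(p,u,v,r=16):
    g=p["color"][v-r:v+r,u-r:u+r].astype(float).min(2); g=cv2.resize(g,None,fx=8,fy=8,interpolation=cv2.INTER_LINEAR)
    m=(g>110).astype(np.uint8); n,l,st,c=cv2.connectedComponentsWithStats(m); i=1+np.argmax(st[1:,4])
    x,y,w,h=st[i,:4]; f=lambda q,o:o-r+(q+.0)/8-.5
    return np.array([f(x,u),f(y,v),f(x+w,u),f(y+h,v)])
th=np.linspace(0,2*np.pi,90)
def box(p,x,y,h):
    P=np.array([proj(p,[x+.016*np.cos(t),y+.016*np.sin(t),z]) for z in(0,h) for t in th]); return np.r_[P.min(0),P.max(0)]
for n,(s,t,g) in {"tall":((387,286),(357,313),(.445,-.062,.03)),"short":((349,317),(295,312),(.459,.06,.016))}.items():
    bs,bt=blob(S,*s),blob(T,*t)
    r=least_squares(lambda q:np.r_[box(S,*q)-bs,box(T,*q)-bt],g); print(n,r.x,r.fun)
E
python3 m1.py
```

```text
tall [ 0.4444 -0.0679  0.0329] [-0.9039  0.0091 -0.5032  0.7523  0.386   0.2706  0.7126  0.5609]
short [0.4578 0.0596 0.0168] [-0.4368 -0.0862 -0.504   0.6632  0.5677  0.2844  0.3516  0.2521]
```

View pics/c1.png

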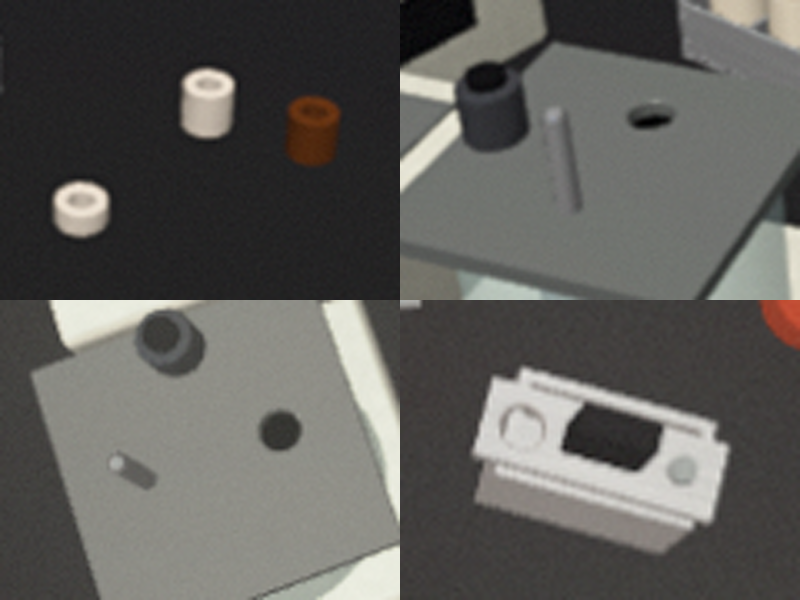

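The crop confirms the choice: the tall white sleeve is at crop (207,103), with the short one at (81,208) and the brown one at (313,130). In the crops, the post tip is at side (553,113) and top (117,463), and the carrier's hole and rod are at (523,427) and (682,470).

```bash
cat > m2.py <<'E'
from h import *
from scipy.optimize import least_squares
np.set_printoptions(precision=4,suppress=True)
S=get_image("side");T=get_image("top")
c=lambda u,v,o,s:np.array([o[0]+(u+.5)/s-.5,o[1]+(v+.5)/s-.5])
k=400/120;q=400/96
s=lambda u,v:c(u-400,v,(165,255),k); t=lambda u,v:c(u,v-300,(115,215),k); ca=lambda u,v:c(u-400,v-300,(389,196),q)
for n,a,b in[("tip",s(553,113),t(117,463)),("foot",s(573,207),t(150,483)),("port",s(651,116),t(280,431))]: print(n,tri((S,*a),(T,*b)),atz(T,*b,.13 if n!="tip" else .185),atz(S,*a,.13 if n!="tip" else .185))
g=cv2.cvtColor(T["color"],cv2.COLOR_RGB2GRAY)
C=np.array([[124.6,236.8],[206.5,206.5],[234.8,289.5],[149.5,316.5]],np.float32)
gs=cv2.cvtColor(S["color"],cv2.COLOR_RGB2GRAY)
C2=np.array([[158,330],[207,268],[295,288],[257,342]],np.float32)
lid=[(x,y,.13) for x,y in((85,85),(85,-85),(-85,-85),(-85,85))]
def W(b,P): r=R.from_euler("z",b[2]).as_matrix(); return np.array([b[0],b[1],0])+r@(np.array([P[0]/1000,P[1]/1000,P[2]]))
obs=[(T,(0,40,.185),t(117,463)),(T,(0,40,.13),t(150,483)),(T,(0,-40,.13),t(280,431)),(S,(0,40,.185),s(553,113)),(S,(0,40,.13),s(573,207)),(S,(0,-40,.13),s(651,116))]
obs+=[(T,l,x) for l,x in zip(lid,C)]
for cam in((T,S),(T,),(S,)):
    o=[x for x in obs if any(x[0] is y for y in cam)]
    r=least_squares(lambda b:np.concatenate([proj(p,W(b,P))-x for p,P,x in o]),(.559,.269,.21)); print(r.x,"post",W(r.x,(0,40,.13)),"port",W(r.x,(0,-40,.13)));print(r.fun.reshape(-1,2).round(1).tolist())
h,d=atz(T,*ca(523,427),.070),atz(T,*ca(682,470),.070); print("hole,rod",h,d,np.linalg.norm(h-d),(h+d)/2,"yaw",np.arctan2(*(h-d)[1::-1])-np.pi/2)
print(Rt().T@(np.array([.4447,-.0665,.20])-sensors.observe()["tool_pos"]),sensors.observe()["tool_pos"])
E
python3 m2.py
```

```text
tip [0.5468 0.3064 0.1848] [0.5471 0.3066 0.185 ] [0.546  0.3065 0.185 ]
foot [0.5455 0.3047 0.1303] [0.5457 0.3049 0.13  ] [0.5456 0.3043 0.13  ]
port [0.5694 0.2297 0.1296] [0.5697 0.2299 0.13  ] [0.5684 0.2299 0.13  ]
[0.5577 0.2678 0.2741] post [0.5468 0.3063 0.13  ] port [0.5685 0.2293 0.13  ]
[[0.2, 0.1], [-0.7, -0.5], [0.3, 0.6], [-0.3, -0.2], [-1.5, 0.4], [0.2, -0.2], [-0.3, -0.7], [1.4, -0.4], [0.9, -1.3], [-0.3, 3.2]]
[0.558  0.2682 0.272 ] post [0.5473 0.3067 0.13  ] port [0.5688 0.2296 0.13  ]
[[-0.0, -0.1], [-1.0, -0.8], [0.1, 0.5], [-0.4, -1.0], [1.3, -0.5], [0.6, -1.3], [-0.7, 3.0]]
[0.5573 0.2674 0.2968] post [0.5456 0.3057 0.13  ] port [0.569  0.2292 0.13  ]
[[0.6, -0.2], [-0.6, 0.4], [0.1, -0.3]]
hole,rod [ 0.6044 -0.2038  0.07  ] [ 0.5766 -0.2791  0.07  ] 0.08021982977314922 [ 0.5905 -0.2414  0.07  ] yaw -0.35374789495542447
[ 0.4178 -0.459   0.0563] [ 0.1423 -0.6086  0.2563]
```

```bash
python3 -m crank '{"grip":[85,85,85,85,85],"offset":[[0.05,-0.055,0],[0.1,-0.11,0],[0.142,-0.156,0],[0.184,-0.202,0],[0.209,-0.23,0.01]],"angular":[[0,0,0],[0,0,0],[0,0,0],[0,0,0],[0,0,0]]}' 30
cat > to.py <<'E'
from h import *
import sys
np.set_printoptions(precision=4,suppress=True)
x=np.array([float(a) for a in sys.argv[1:4]]); s=sensors.observe(); M=Rt()
print("tool offset",M.T@(x-s["tool_pos"]),"pos",np.array(s["tool_pos"]),"t",s["time_s"],"ytool deg",np.degrees(np.arctan2(M[1,1],M[0,1])),"tilt",M[2], "j",np.array(s["joint_pos"]))
E
python3 to.py .4446 -.067 .13
```

```text
time_s: 2.22
tool_pos: [0.2947, -0.3356, 0.247]
ee_rot: [0.001, 0.993, 0.115, 0.001]
contact_force: [1.6, -0.5, -0.1]
gripper_width: 0.994
grasp_force: 0.0
tool offset [ 0.207  -0.2276  0.1168] pos [ 0.2947 -0.3356  0.247 ] t 2.225 ytool deg -76.83000000269188 tilt [ 0.0013  0.0021 -1.    ] j [ 0.8441  0.1609 -0.1296  1.991   0.025   0.9886 -0.6385]
```

```bash
python3 -m crank '{"grip":[85,85,85,85,85],"offset":[[0.041,-0.045,0.01],[0.083,-0.091,0.03],[0.124,-0.136,0.06],[0.166,-0.182,0.09],[0.207,-0.2276,0.117]],"angular":[[0,0,0],[0,0,0],[0,0,0],[0,0,0],[0,0,0]]}' 
python3 to.py .4446 -.067 .031
```

```text
time_s: 2.85
tool_pos: [0.4356, -0.0824, 0.1368]
ee_rot: [0.0, 0.993, 0.114, 0.001]
contact_force: [0.9, -0.6, -0.2]
gripper_width: 0.993
grasp_force: 0.0
tool offset [ 0.0121 -0.013   0.1058] pos [ 0.4356 -0.0824  0.1368] t 2.85 ytool deg -76.8837692070552 tilt [ 0.0011  0.0005 -1.    ] j [ 0.3283  0.3217 -0.3209  2.1222  0.1525  0.7177 -1.4341]
```

```bash
python3 -m crank '{"grip":[85,85,60,50],"offset":[[0,0,0],[0,0,0.03],[0,0,0.05],[0,0,0.05]],"angular":[[0,0,0],[0,0,0],[0,0,0],[0,0,0]]}' 
python3 to.py .4446 -.067 .031
```

```text
time_s: 3.35
tool_pos: [0.4336, -0.0845, 0.0866]
ee_rot: [-0.0, 0.993, 0.114, -0.001]
contact_force: [0.1, 0.5, 0.4]
gripper_width: 0.6
grasp_force: 0.0
tool offset [ 0.0148 -0.0145  0.0556] pos [ 0.4336 -0.0845  0.0866] t 3.35 ytool deg -76.88265492070823 tilt [-0.0024 -0.0005 -1.    ] j [ 0.3027  0.4054 -0.2916  2.1707  0.2045  0.5931 -1.479 ]
```

```bash
python3 -m crank '{"grip":[60,60,60,60,60],"offset":[[0.0148,-0.0145,0],[0.0148,-0.0145,0.018],[0.0148,-0.0145,0.036],[0.0148,-0.0145,0.0556],[0.0148,-0.0145,0.0556]],"angular":[[0,0,0],[0,0,0],[0,0,0],[0,0,0],[0,0,0]]}' 
python3 to.py .4446 -.067 .031
python3 - <<'E'
from h import *
p=get_image("side");q=get_image("top")
f=lambda p,u,v:cv2.resize(cv2.cvtColor(p["color"],4)[v-45:v+45,u-60:u+60],(400,300),interpolation=2)
cv2.imwrite("pics/c2.png",np.hstack([f(p,387,280),f(q,357,313)]))
E
```

```text
time_s: 3.98
tool_pos: [0.4455, -0.0668, 0.0318]
ee_rot: [0.0, 0.993, 0.114, -0.0]
contact_force: [0.2, -0.1, 1.1]
gripper_width: 0.702
grasp_force: 0.0
tool offset [-0.001  -0.      0.0008] pos [ 0.4455 -0.0668  0.0318] t 3.975 ytool deg -76.87040769951453 tilt [-0.001   0.0001 -1.    ] j [ 0.2162  0.515  -0.2418  2.1913  0.2679  0.4632 -1.5777]
```

View pics/c2.png

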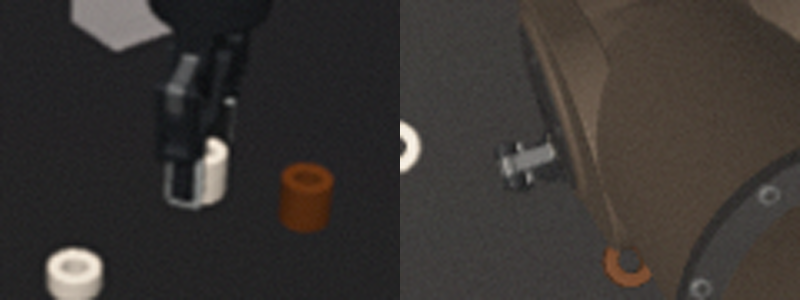

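The fingers straddle the tall sleeve at side crop (200,170), and the top view is blocked by the arm. Closing now.

```bash
python3 -m crank '{"grip":[40,25,25,25],"offset":[[0,0,0],[0,0,0],[0,0,0],[0,0,0]],"angular":[[0,0,0],[0,0,0],[0,0,0],[0,0,0]]}' 30; python3 -m crank '{"grip":[25,25,25,25,25],"offset":[[0,0,-0.04],[0,0,-0.1],[0,0,-0.15],[0,0,-0.21],[0,0,-0.21]],"angular":[[0,0,0],[0,0,0],[0,0,0],[0,0,0],[0,0,0]]}'
python3 to.py .5465 .306 .240
```

```text
time_s: 4.58
tool_pos: [0.4464, -0.0665, 0.0326]
ee_rot: [0.0, 0.993, 0.115, 0.001]
contact_force: [-1.5, -1.3, 9.7]
gripper_width: 0.371
grasp_force: 28.9
time_s: 5.2
tool_pos: [0.4482, -0.0663, 0.2464]
ee_rot: [0.001, 0.993, 0.115, 0.004]
contact_force: [0.4, -0.5, -0.5]
gripper_width: 0.371
grasp_force: 30.1
tool offset [ 0.1804 -0.3402  0.0068] pos [ 0.4482 -0.0663  0.2464] t 5.2 ytool deg -76.849054187664 tilt [ 0.0084  0.0033 -1.    ] j [ 0.3425  0.1878 -0.3623  1.9683  0.081   0.9899 -1.3991]
```

```bash
python3 -m crank '{"grip":[25,25,25,25,25],"offset":[[0.025,-0.045,0],[0.05,-0.095,0],[0.075,-0.142,0],[0.1,-0.189,0],[0.12,-0.227,0]],"angular":[[0,0,0],[0,0,0],[0,0,0],[0,0,0],[0,0,0]]}'; python3 to.py .5465 .306 .240
```

```text
time_s: 5.82
tool_pos: [0.5106, 0.1841, 0.2411]
ee_rot: [-0.0, 0.993, 0.115, -0.0]
contact_force: [-0.2, -0.6, -1.0]
gripper_width: 0.368
grasp_force: 30.1
tool offset [ 0.0628 -0.1104  0.0011] pos [0.5106 0.1841 0.2411] t 5.825 ytool deg -76.76852199584934 tilt [-0.0008 -0.0002 -1.    ] j [-0.0909  0.3603 -0.466   1.7648  0.1821  1.06   -1.9605]
```

```bash
python3 -m crank '{"grip":[25,25,25,25,25],"offset":[[0.02,-0.04,0],[0.04,-0.08,0],[0.0628,-0.11,0],[0.0628,-0.11,0],[0.0628,-0.11,0]],"angular":[[0,0,0],[0,0,0],[0,0,0],[0,0,0],[0,0,0]]}'; python3 to.py .5465 .306 .240
cat > c3.py <<'E'
from h import *
import sys
p=get_image("side");q=get_image("top")
def f(p,u,v,n):
    im=cv2.resize(cv2.cvtColor(p["color"],4)[v-45:v+45,u-30:u+30],(400,600),interpolation=2); return im
cv2.imwrite("pics/%s.png"%sys.argv[1],np.hstack([f(p,211,280,0),f(q,153,265,1)]))
for h in(0,.5):pass
E
python3 c3.py c3
```

```text
time_s: 6.45
tool_pos: [0.5466, 0.3025, 0.2408]
ee_rot: [0.001, 0.993, 0.115, -0.001]
contact_force: [0.2, -0.1, -0.7]
gripper_width: 0.367
grasp_force: 30.1
tool offset [ 0.0007 -0.0034  0.0008] pos [0.5466 0.3025 0.2408] t 6.45 ytool deg -76.84108301466235 tilt [-0.0015  0.0011 -1.    ] j [-0.2828  0.4931 -0.4602  1.5622  0.2334  1.1431 -2.1343]
```

View pics/c3.png

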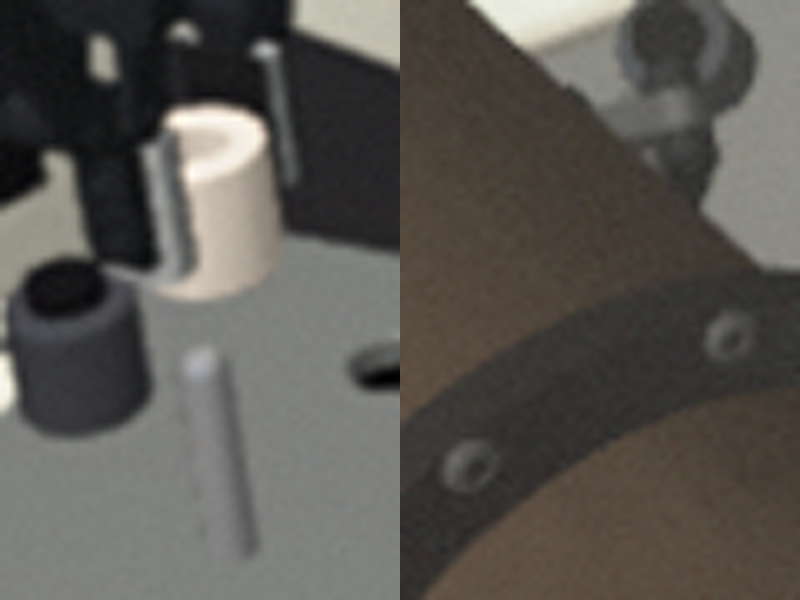

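The side crop shows the sleeve held upright above the post, its bore at about (212,150) and the post tip at (203,360). The arm hides it in the top view. I'll compare with the projected model.

```bash
cat > pr.py <<'E'
from h import *
np.set_printoptions(precision=1,suppress=True)
p=get_image("side"); s=sensors.observe(); M=Rt(); th=np.linspace(0,6.283,120)
c=lambda P:((P-[181,235])+.5)*6.667-.5
for dx in(-.003,0,.003):
    C=np.array(s["tool_pos"])+M[:,0]*dx
    for n,z,r in(("bot",-.0326,.016),("top",-.0006,.016),("bore",-.0006,.0077)):
        E=c(np.array([proj(p,C+[r*np.cos(t),r*np.sin(t),z]) for t in th])); print(dx,n,E.min(0),E.max(0),E.mean(0))
print("tip",c(proj(p,[.5465,.306,.185])),"foot",c(proj(p,[.5465,.306,.13])))
E
python3 pr.py
```

```text
-0.003 bot [135.4 225.1] [281.  303.7] [208.  263.8]
-0.003 top [113.8 104.2] [262.9 179.5] [188.1 141.3]
-0.003 bore [152.7 123.1] [224.5 159.4] [188.4 141.1]
0 bot [124.3 222.5] [269.8 300.9] [196.8 261.1]
0 top [102.5 101.7] [251.5 176.8] [176.7 138.7]
0 bore [141.4 120.6] [213.  156.8] [177.  138.5]
0.003 bot [113.2 220. ] [258.6 298.1] [185.6 258.4]
0.003 top [91.2 99.3] [240.  174.2] [165.3 136.2]
0.003 bore [130.  118.1] [201.6 154.2] [165.7 136. ]
tip [200.  358.1] foot [232.  550.1]
```

```bash
cat > ed.py <<'E'
from h import *
np.set_printoptions(precision=2,suppress=True)
I=np.mean([get_image("side")["color"].astype(float) for _ in range(4)],0)
p=get_image("side"); s=sensors.observe(); M=Rt(); th=np.linspace(0,6.283,240)
C=np.array(s["tool_pos"]); P=np.array([proj(p,C+[.016*np.cos(t),.016*np.sin(t),z]) for z in np.linspace(-.0326,-.0006,30) for t in th])
for v in range(252,280,2):
    r=I[v,200:235]; g=r[:,0]-0; # red channel
    i=np.argmax(g); k=np.where(g>150)[0].max() if (g>150).any() else -1
    if k<0: continue
    lo=g[min(k+4,34)]; hi=g[k-2]; m=(lo+hi)/2; j=next(j for j in range(k-2,34) if g[j]>=m>g[j+1]); u=200+j+(g[j]-m)/(g[j]-g[j+1])
    q=P[abs(P[:,1]-v)<.6][:,0].max(); print(v,"edge %.2f model %.2f d %.2f"%(u,q,u-q))
E
python3 ed.py
```

```text
252 edge 219.09 model 217.15 d 1.94
254 edge 220.16 model 217.78 d 2.38
256 edge 219.90 model 218.08 d 1.82
258 edge 219.10 model 218.38 d 0.72
260 edge 220.46 model 218.67 d 1.79
262 edge 220.80 model 218.99 d 1.82
264 edge 221.40 model 219.30 d 2.10
266 edge 221.61 model 219.58 d 2.03
268 edge 221.88 model 219.89 d 1.99
270 edge 220.91 model 220.18 d 0.73
272 edge 219.87 model 220.47 d -0.60
274 edge 220.35 model 220.34 d 0.01
276 edge 218.56 model 219.17 d -0.61
278 edge 214.79 model 216.41 d -1.62
```

```bash
python3 to.py .5494 .3067 .224; python3 -m crank '{"grip":[25,25,25],"offset":[[0.0037,-0.0035,0],[0.0037,-0.0035,0.016],[0.0037,-0.0035,0.016]],"angular":[[0,0,0],[0,0,0],[0,0,0]]}';python3 to.py .5494 .3067 .224; python3 ed.py; python3 c3.py c4
```

```text
tool offset [ 0.003  -0.0031  0.0178] pos [0.5471 0.303  0.2418] t 6.85 ytool deg -76.87423971697832 tilt [ 0.0003  0.0002 -1.    ] j [-0.2825  0.4923 -0.4607  1.5609  0.2334  1.1431 -2.1347]
time_s: 7.22
tool_pos: [0.549, 0.3071, 0.2235]
ee_rot: [0.001, 0.993, 0.115, -0.002]
contact_force: [-0.8, -0.7, -0.5]
gripper_width: 0.373
grasp_force: 30.1
tool offset [ 0.0003  0.0005 -0.0005] pos [0.549  0.3071 0.2235] t 7.225 ytool deg -76.82374310919121 tilt [-0.0032  0.0012 -1.    ] j [-0.2914  0.5151 -0.456   1.5715  0.2436  1.1153 -2.1454]Traceback (most recent call last):
  File "ed.py", line 11, in <module>
    q=P[abs(P[:,1]-v)<.6][:,0].max(); print(v,"edge %.2f model %.2f d %.2f"%(u,q,u-q))
    return umr_maximum(a, axis, None, out, keepdims, initial, where)
ValueError: zero-size array to reduction operation maximum which has no identity
```

View pics/c4.png

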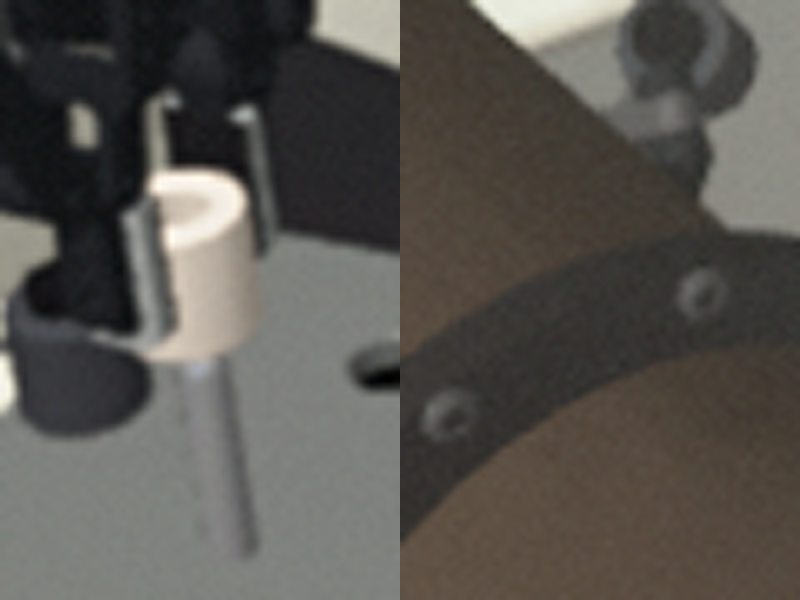

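The sleeve's lower rim reaches about (205,358) in the crop, just above the post tip near (203,365). It may sit slightly left of the post, so I'll measure edges for both.

```bash
cat > ed.py <<'E'
from h import *
from scipy.optimize import least_squares
I=np.mean([get_image("side")["color"].astype(float) for _ in range(5)],0); I=cv2.GaussianBlur(I,(0,0),.5)
p=get_image("side"); s=sensors.observe(); th=np.linspace(0,6.283,240)
def model(c,r,z0,z1): return np.array([proj(p,[c[0]+r*np.cos(t),c[1]+r*np.sin(t),z]) for z in np.linspace(z0,z1,40) for t in th])
def edge(g,u,sgn,w=5):  # strongest gradient near u
    x=np.arange(int(u)-w,int(u)+w+1); d=np.abs(np.gradient(g))[x]; i=np.argmax(d[1:-1])+1; a,b,c=d[i-1:i+2]; return x[i]+.5*(a-c)/(a-2*b+c+1e-9)
C=np.array(s["tool_pos"]); P=model(C,.016,C[2]-.0326,C[2]-.0006)
lo,hi=P[:,1].min(),P[:,1].max(); g=I[:,:,0]
D=[]
for v in range(int(lo)+8,int(hi)-5):
    q=P[abs(P[:,1]-v)<.8][:,0].max(); D.append(edge(g[v],q+1,1)-q)
print("sleeve right edge - model(TCP axis), px",np.round(D,1),np.median(D))
Q=model([.5465,.306],.006,.13,.182)
A=[]
for v in range(int(hi)+3,316):
    q=Q[abs(Q[:,1]-v)<.8][:,0]; gg=I[v].sum(1); A.append((edge(gg,q.min(),1,3)-q.min(),edge(gg,q.max(),1,3)-q.max()))
A=np.array(A);print("post L,R - model(.5465,.306)",np.round(A.T,1),np.median(A,0))
# vertical: sleeve bottom at centre column
u=int(round(P[:,0].mean()))
for uu in range(u-2,u+8,2):
    q=P[abs(P[:,0]-uu)<.5][:,1]; print("bottom",uu,edge(g[:,uu],q.max(),1,4)-q.max(),"top",edge(g[:,uu],q.min(),1,4)-q.min())
J=[(proj(p,C+d)-proj(p,C))*1 for d in np.eye(3)*.001]; print("px/mm",np.round(J,2))
E
python3 ed.py
```

```text
sleeve right edge - model(TCP axis), px [ 1.5  1.7  1.7  1.6  1.4  1.  -1.5 -1.5 -2.1 -2.3 -1.9 -1.9 -2.1 -2.
 -2.  -1.1] -1.4979189680512661
post L,R - model(.5465,.306) [[-3.8 -0.6 -1.4  1.5  1.5  1.3  1.2  1.3  1.4  1.3  1.3  1.2  1.   0.9
   1.2  1.4  1.2  1.1  0.9  0.9  1.2  1.3  1.3  1. ]
 [ 0.4  0.5  0.4  0.3  0.3  0.2  0.4  0.4  0.3  0.3  0.3  0.3  0.2  0.3
   0.3  0.3  0.3  0.3  0.3  0.3  0.3  0.3  0.3  0.2]] [1.2302001 0.2806057]
bottom 204 -0.9480368906778835 top 0.3446708156952809
bottom 206 -1.0094695455788383 top -0.004053224121776111
bottom 208 -0.7995843934729692 top -0.09262049242124704
bottom 210 -0.27903514793837303 top -0.29299491669206645
bottom 212 -0.34243735291221356 top -0.6357048825571496
px/mm [[-0.46 -0.2 ]
 [-0.52  0.3 ]
 [-0.1  -0.58]]
```

```bash
python3 -m crank '{"grip":[25,25,25,25,25],"offset":[[-0.001,0.0003,0],[-0.001,0.0003,0.005],[-0.001,0.0003,0.01],[-0.001,0.0003,0.014],[-0.001,0.0003,0.014]],"angular":[[0,0,0],[0,0,0],[0,0,0],[0,0,0],[0,0,0]]}';python3 to.py .548 .3063 .163; python3 c3.py c5
```

```text
time_s: 8.5
tool_pos: [0.5488, 0.307, 0.211]
ee_rot: [0.0, 0.993, 0.115, -0.0]
contact_force: [0.2, -0.4, -0.1]
gripper_width: 0.374
grasp_force: 30.1
tool offset [-0.0009  0.0005  0.048 ] pos [0.5488 0.307  0.211 ] t 8.5 ytool deg -76.8394892835728 tilt [-0.0009  0.0003 -1.    ] j [-0.2925  0.5243 -0.4538  1.5895  0.2504  1.0869 -2.1518]
```

View pics/c5.png

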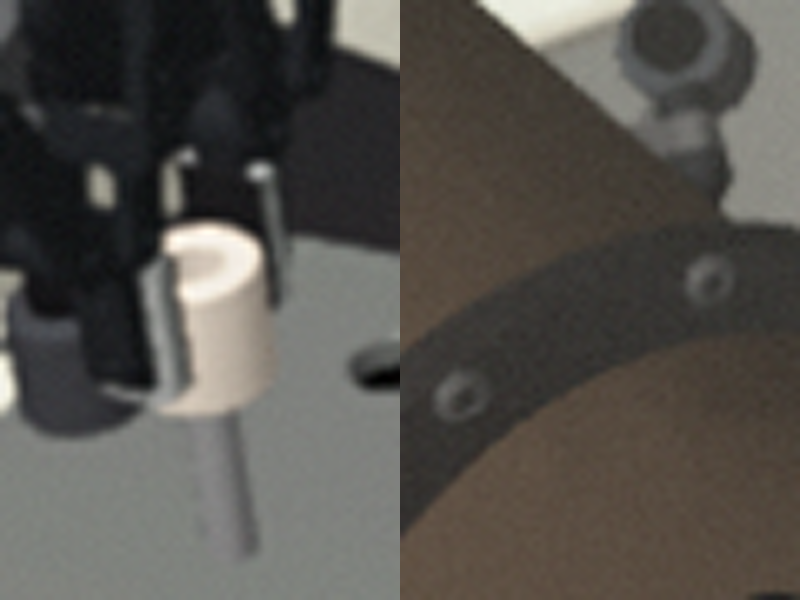

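The sleeve's rim is now at crop (215,410), below the tip's height, with the post centred under it and no contact force, so the post is in the bore. I'll continue down.

```bash
python3 -m crank '{"grip":[25,25,25,25,25],"offset":[[-0.0006,0.0003,0.008],[-0.0006,0.0003,0.016],[-0.0006,0.0003,0.024],[-0.0006,0.0003,0.032],[-0.0006,0.0003,0.038]],"angular":[[0,0,0],[0,0,0],[0,0,0],[0,0,0],[0,0,0]]}';python3 to.py .548 .3063 .1626
```

```text
time_s: 9.22
tool_pos: [0.5483, 0.3067, 0.1729]
ee_rot: [0.0, 0.993, 0.115, -0.0]
contact_force: [0.4, -0.0, -0.6]
gripper_width: 0.369
grasp_force: 30.1
tool offset [-0.0004  0.0003  0.0103] pos [0.5483 0.3067 0.1729] t 9.225 ytool deg -76.83522959825517 tilt [-0.0004  0.0001 -1.    ] j [-0.299   0.5592 -0.4439  1.6337  0.2722  1.011  -2.1705]
```

```bash
python3 -m crank '{"grip":[25,25,25,25],"offset":[[0,0,0.004],[0,0,0.008],[0,0,0.0105],[0,0,0.0105]],"angular":[[0,0,0],[0,0,0],[0,0,0],[0,0,0]]}';python3 to.py .548 .3063 .1626
```

```text
time_s: 9.72
tool_pos: [0.5484, 0.3067, 0.1631]
ee_rot: [0.0, 0.993, 0.115, 0.0]
contact_force: [0.5, -0.3, -1.1]
gripper_width: 0.367
grasp_force: 30.1
tool offset [-0.0005  0.0003  0.0005] pos [0.5484 0.3067 0.1631] t 9.725 ytool deg -76.83726092674848 tilt [-0.      0.0001 -1.    ] j [-0.3012  0.569  -0.4408  1.6437  0.2784  0.9916 -2.1757]
```

```bash
python3 -m crank '{"grip":[25,25,25],"offset":[[0,0,0.001],[0,0,0.002],[0,0,0.002]],"angular":[[0,0,0],[0,0,0],[0,0,0]]}'
```

```text
time_s: 10.1
tool_pos: [0.5485, 0.3069, 0.1627]
ee_rot: [0.0, 0.993, 0.115, 0.001]
contact_force: [-3.2, -3.1, 12.9]
gripper_width: 0.368
grasp_force: 31.1
```

```bash
python3 -m crank '{"grip":[40,60,60,60,60],"offset":[[0,0,0],[0,0,0],[0,0,-0.003],[0,0,-0.03],[0,0,-0.07]],"angular":[[0,0,0],[0,0,0],[0,0,0],[0,0,0],[0,0,0]]}'; python3 -m crank '{"grip":[60,60,60],"offset":[[0,0,-0.04],[0,0,-0.06],[0,0,-0.06]],"angular":[[0,0,0],[0,0,0],[0,0,0]]}'; python3 c3.py c6; python3 to.py .5905 -.2414 .24
```

```text
time_s: 10.72
tool_pos: [0.5479, 0.3063, 0.2308]
ee_rot: [0.001, 0.993, 0.115, -0.001]
contact_force: [0.3, 0.6, 0.8]
gripper_width: 0.701
grasp_force: 0.0
time_s: 11.1
tool_pos: [0.549, 0.3074, 0.2928]
ee_rot: [-0.001, 0.993, 0.115, 0.001]
contact_force: [-0.1, -0.6, -0.3]
gripper_width: 0.698
grasp_force: 0.0
tool offset [-0.0835  0.5431  0.0506] pos [0.5482 0.3065 0.2903] t 11.2 ytool deg -76.84072319270179 tilt [-0.0008  0.0005 -1.    ] j [-0.2847  0.4624 -0.467   1.4845  0.2135  1.2464 -2.119 ]
```

View pics/c6.png

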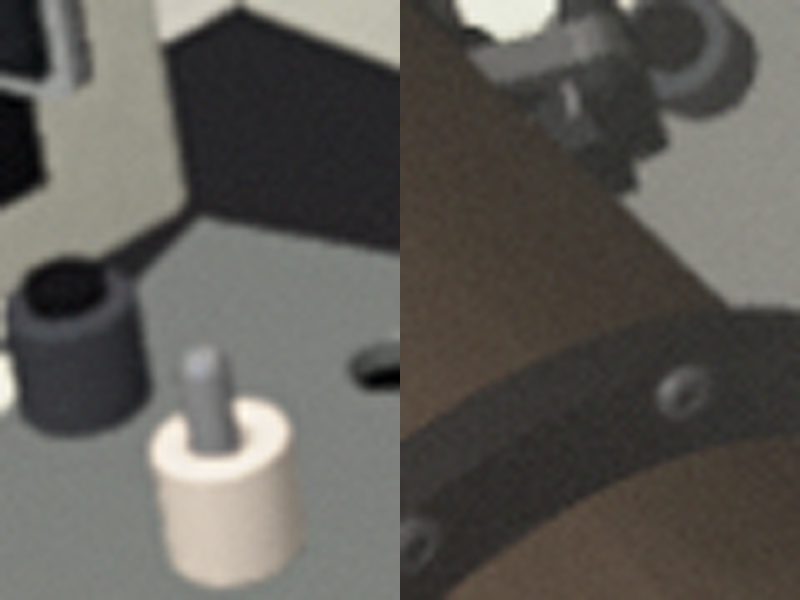

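The sleeve is seated flat on the lid at crop (228,500), with the post through its bore at (210,400) and the fingers clear. Next is the carrier.

```bash
python3 -m crank '{"grip":[60,60,60,60,60],"offset":[[-0.009,0.055,0],[-0.018,0.11,0],[-0.027,0.165,0],[-0.036,0.22,0],[-0.042,0.275,0]],"angular":[[0,0,-0.1],[0,0,-0.2],[0,0,-0.3],[0,0,-0.35],[0,0,-0.35]]}'; python3 to.py .5905 -.2414 .24
```

```text
time_s: 11.82
tool_pos: [0.5694, 0.0273, 0.2896]
ee_rot: [-0.0, 0.925, 0.38, -0.001]
contact_force: [1.1, 0.2, -0.0]
gripper_width: 0.704
grasp_force: 0.0
tool offset [-0.174   0.2058  0.0496] pos [0.5694 0.0273 0.2896] t 11.825 ytool deg -45.27490813121835 tilt [-0.0017 -0.0015 -1.    ] j [ 0.2534  0.3776 -0.5421  1.6259  0.2052  1.1977 -1.1233]
```

```bash
python3 -m crank '{"grip":[60,60,60,60,60],"offset":[[-0.035,0.041,0],[-0.07,0.082,0],[-0.105,0.123,0],[-0.139,0.165,0],[-0.174,0.206,0.02]],"angular":[[0,0,-0.1],[0,0,-0.2],[0,0,-0.277],[0,0,-0.277],[0,0,-0.277]]}'; python3 -m crank '{"grip":[60],"offset":[[0,0,0]],"angular":[[0,0,0]]}'; python3 to.py .5905 -.2414 .20
python3 - <<'E'
from h import *
S=get_image("side");T=get_image("top")
f=lambda p,u,v:cv2.resize(cv2.cvtColor(p["color"],4)[v-45:v+45,u-60:u+60],(400,300),interpolation=2)
cv2.imwrite("pics/c7.png",np.hstack([f(S,368,215),f(T,437,232)]))
E
```

```text
time_s: 12.45
tool_pos: [0.5914, -0.2412, 0.2707]
ee_rot: [0.0, 0.821, 0.571, 0.0]
contact_force: [0.7, 0.6, -0.2]
gripper_width: 0.705
grasp_force: 0.0
time_s: 12.58
tool_pos: [0.5886, -0.2456, 0.2669]
ee_rot: [-0.002, 0.824, 0.567, -0.003]
contact_force: [-0.4, 0.7, 0.3]
gripper_width: 0.701
grasp_force: 0.0
tool offset [0.0048 0.0006 0.0668] pos [ 0.5886 -0.2456  0.2669] t 12.575 ytool deg -20.877814560811622 tilt [-0.0028 -0.0057 -1.    ] j [ 0.6581  0.5107 -0.5374  1.4844  0.2708  1.2269 -0.2806]
```

View pics/c7.png

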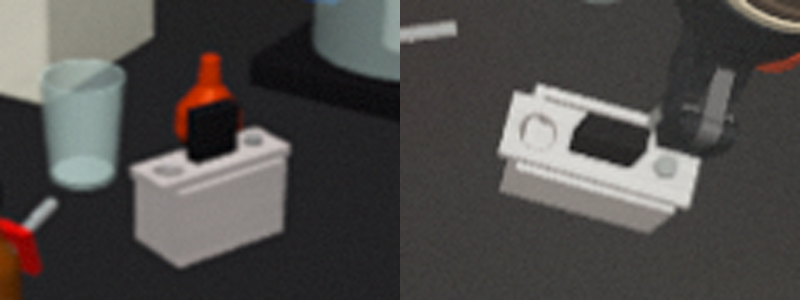

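The carrier stands undisturbed in its stand. In the side crop the hole is at (168,170) and the rod top at (253,140); in the top crop they are at (539,132) and (666,166). Triangulating.

```bash
python3 - <<'E'
from h import *
np.set_printoptions(precision=4,suppress=True)
S=get_image("side");T=get_image("top")
k=10/3; c=lambda u,v,o:((u+.5)/k-.5+o[0],(v+.5)/k-.5+o[1])
h=tri((S,*c(168,170,(308,170))),(T,*c(139,132,(377,187)))); r=tri((S,*c(253,140,(308,170))),(T,*c(266,166,(377,187))))
print(h,r,(h+r)/2,np.degrees(np.arctan2(*(h-r)[1::-1]))-90)
# handle top centre
a=tri((S,*c(211,107,(308,170))),(T,*c(211,143,(377,187)))); print("handle top approx",a)
E
python3 to.py .5905 -.2414 .15
```

```text
[ 0.6035 -0.2042  0.0709] [ 0.5748 -0.2788  0.0736] [ 0.5891 -0.2415  0.0722] -21.035968359511983
handle top approx [ 0.5845 -0.2352  0.1148]
tool offset [-0.0039  0.0007  0.1207] pos [ 0.5913 -0.2377  0.2707] t 12.775 ytool deg -20.29385078057454 tilt [ 0.0009 -0.001  -1.    ] j [ 0.6525  0.5058 -0.5448  1.4843  0.2687  1.2275 -0.2818]
```

```bash
python3 -m crank '{"grip":[60,60,60,60,60],"offset":[[-0.004,0,0.03],[-0.004,0,0.07],[-0.004,0,0.11],[-0.004,0,0.125],[-0.004,0,0.125]],"angular":[[0,0,0.004],[0,0,0.004],[0,0,0.004],[0,0,0.004],[0,0,0.004]]}'; python3 to.py .5898 -.2414 .106
```

```text
time_s: 13.4
tool_pos: [0.5898, -0.2421, 0.1461]
ee_rot: [-0.0, 0.823, 0.569, -0.0]
contact_force: [-0.4, -0.2, -0.0]
gripper_width: 0.702
grasp_force: 0.0
tool offset [ 0.0007 -0.0003  0.0401] pos [ 0.5898 -0.2421  0.1461] t 13.4 ytool deg -20.687064974493218 tilt [ 0.0002 -0.001  -1.    ] j [ 0.637   0.6148 -0.5072  1.6304  0.342   0.9869 -0.3442]
```

```bash
python3 -m crank '{"grip":[60,60,60,30,10],"offset":[[0.0005,0,0.015],[0.0005,0,0.03],[0.0005,0,0.04],[0.0005,0,0.04],[0.0005,0,0.04]],"angular":[[0,0,0],[0,0,0],[0,0,0],[0,0,0],[0,0,0]]}' 60;  python3 -m crank '{"grip":[8,8,8,8],"offset":[[0,0,0],[0,0,0],[0,0,0],[0,0,0]],"angular":[[0,0,0],[0,0,0],[0,0,0],[0,0,0]]}'; python3 to.py .5898 -.2414 .106
```

```text
time_s: 14.02
tool_pos: [0.5902, -0.2427, 0.1064]
ee_rot: [0.0, 0.823, 0.568, 0.0]
contact_force: [0.8, 0.4, 0.3]
gripper_width: 0.287
grasp_force: 0.0
time_s: 14.52
tool_pos: [0.5903, -0.2427, 0.1066]
ee_rot: [0.0, 0.823, 0.568, 0.0]
contact_force: [-0.4, 0.9, 6.2]
gripper_width: 0.177
grasp_force: 59.3
tool offset [ 0.0011 -0.001   0.0006] pos [ 0.5903 -0.2427  0.1066] t 14.525 ytool deg -20.77233636557114 tilt [ 0.      0.0009 -1.    ] j [ 0.6253  0.6575 -0.4888  1.6639  0.3713  0.9129 -0.3692]
```

```bash
python3 -m crank '{"grip":[8,8,8,8,8],"offset":[[0,0,-0.02],[0,0,-0.06],[0,0,-0.11],[0,0,-0.16],[0,0,-0.2]],"angular":[[0,0,0],[0,0,0],[0,0,0],[0,0,0],[0,0,0]]}';  python3 -m crank '{"grip":[8,8],"offset":[[0,0,0],[0,0,0]],"angular":[[0,0,0],[0,0,0]]}'; python3 to.py .557 .268 .30
python3 - <<'E'
from h import *
S=get_image("side");T=get_image("top"); u,v=proj(S,[.59,-.24,.26]).astype(int); a,b=proj(T,[.59,-.24,.26]).astype(int); print(u,v,a,b)
f=lambda p,u,v:cv2.resize(cv2.cvtColor(p["color"],4)[v-45:v+45,u-60:u+60],(400,300),interpolation=2)
cv2.imwrite("pics/c8.png",np.hstack([f(S,u,v),f(T,a,b)]))
E
```

```text
time_s: 15.15
tool_pos: [0.5898, -0.2424, 0.3094]
ee_rot: [0.001, 0.823, 0.568, 0.001]
contact_force: [0.8, 0.2, -1.7]
gripper_width: 0.176
grasp_force: 58.7
time_s: 15.4
tool_pos: [0.5893, -0.2426, 0.3057]
ee_rot: [-0.0, 0.823, 0.568, -0.0]
contact_force: [0.2, -1.2, -2.7]
gripper_width: 0.178
grasp_force: 58.9
tool offset [ 0.466  -0.2113  0.0058] pos [ 0.5893 -0.2426  0.3057] t 15.4 ytool deg -20.76564599565997 tilt [-0.0003 -0.0011 -1.    ] j [ 0.6594  0.4831 -0.5472  1.4313  0.2537  1.2988 -0.2677]
372 143 461 204
```

View pics/c8.png

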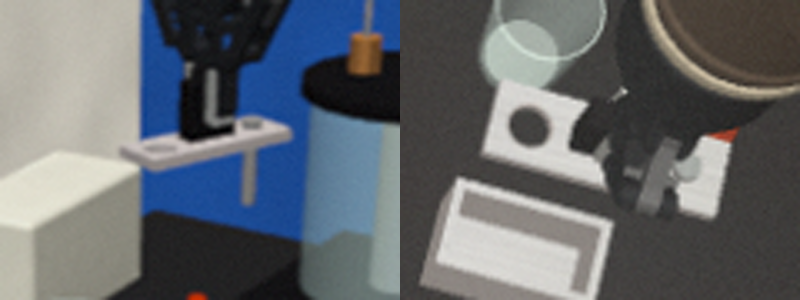

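The carrier is lifted clear and level. The hole is at side crop (160,148) and top crop (530,127), the rod top at side (254,124) and top (689,168). I'll triangulate it relative to the TCP and work out the final pose.

Run:
```python
from h import *
np.set_printoptions(precision=4,suppress=True)
S=get_image("side");T=get_image("top"); s=np.array(sensors.observe()["tool_pos"]);M=Rt()
k=10/3; c=lambda u,v,o:((u+.5)/k-.5+o[0],(v+.5)/k-.5+o[1])
h=tri((S,*c(160,148,(312,98))),(T,*c(130,127,(401,159)))); r=tri((S,*c(254,124,(312,98))),(T,*c(289,168,(401,159))))
h2=atz(T,*c(130,127,(401,159)),s[2]-.0366); r2=atz(T,*c(289,168,(401,159)),s[2]-.0366)
for a,b in((h,r),(h2,r2)): print(a,b,"ctr-tcp tool",M.T@((a+b)/2-s),"yaw",np.degrees(np.arctan2(*(a-b)[1::-1]))-90,np.linalg.norm(a-b))
```

```text
[ 0.6025 -0.2029  0.2702] [ 0.5739 -0.2797  0.2724] ctr-tcp tool [ 0.0008 -0.0015  0.0335] yaw -20.45617948932528 0.0820279427888656
[ 0.6034 -0.2033  0.2682] [ 0.5759 -0.2808  0.2682] ctr-tcp tool [0.0007 0.0001 0.0366] yaw -19.551020008884606 0.08225630805843358
```

```bash
python3 -m crank '{"grip":[8,8,8,8,8],"offset":[[0.02,-0.01,0],[0.065,-0.03,0],[0.11,-0.05,0],[0.155,-0.07,0],[0.19,-0.086,0]],"angular":[[0,0,-0.03],[0,0,-0.08],[0,0,-0.14],[0,0,-0.18],[0,0,-0.2]]}'; python3 to.py .5579 .2671 .30
```

```text
time_s: 16.23
tool_pos: [0.576, -0.0308, 0.306]
ee_rot: [-0.0, 0.722, 0.692, 0.0]
contact_force: [0.2, -0.6, -1.0]
gripper_width: 0.175
grasp_force: 58.8
tool offset [ 0.2969 -0.0308  0.0063] pos [ 0.576  -0.0308  0.306 ] t 16.225 ytool deg -2.4459109422732546 tilt [ 0.0008 -0.0005 -1.    ] j [ 0.4464  0.4053 -0.6839  1.5781  0.2644  1.2534 -0.3236]
```

Remaining turn is 18.5°, which is 0.206.

```bash
python3 -m crank '{"grip":[8,8,8,8,8],"offset":[[0.045,-0.005,0],[0.09,-0.01,0],[0.135,-0.014,0],[0.175,-0.018,0],[0.2,-0.021,0]],"angular":[[0,0,-0.05],[0,0,-0.1],[0,0,-0.15],[0,0,-0.19],[0,0,-0.206]]}'; python3 to.py .5579 .2671 .30
```

```text
time_s: 16.85
tool_pos: [0.564, 0.1698, 0.306]
ee_rot: [-0.001, 0.601, 0.799, 0.0]
contact_force: [-0.6, -0.2, -1.5]
gripper_width: 0.176
grasp_force: 58.8
tool offset [0.0952 0.0212 0.0061] pos [0.564  0.1698 0.306 ] t 16.85 ytool deg 16.132703122266513 tilt [ 0.0012 -0.0005 -1.    ] j [ 0.1547  0.453  -0.7868  1.5432  0.3278  1.2827 -0.3939]
```

```bash
python3 -m crank '{"grip":[8,8,8,8,8],"offset":[[0.035,0.008,0],[0.07,0.016,0],[0.095,0.021,0.02],[0.095,0.021,0.035],[0.095,0.021,0.035]],"angular":[[0,0,0],[0,0,0],[0,0,0],[0,0,0],[0,0,0]]}'; python3 -m crank '{"grip":[8,8],"offset":[[0,0,0],[0,0,0]],"angular":[[0,0,0],[0,0,0]]}';python3 to.py .5579 .2671 .239
```

```text
time_s: 17.48
tool_pos: [0.5591, 0.2626, 0.2696]
ee_rot: [-0.0, 0.603, 0.798, -0.002]
contact_force: [0.3, -0.0, -1.9]
gripper_width: 0.18
grasp_force: 58.7
time_s: 17.73
tool_pos: [0.5605, 0.2628, 0.2719]
ee_rot: [0.0, 0.604, 0.797, 0.0]
contact_force: [0.5, -0.6, -1.5]
gripper_width: 0.177
grasp_force: 58.7
tool offset [ 0.0048 -0.0014  0.0329] pos [0.5605 0.2628 0.2719] t 17.725 ytool deg 15.705689981584563 tilt [-0.0001  0.0011 -1.    ] j [-0.0249  0.5267 -0.7697  1.5205  0.3785  1.2473 -0.5736]
```

```bash
python3 -m crank '{"grip":[8,8,8,8,8],"offset":[[0.0048,-0.0014,0],[0.0048,-0.0014,0.01],[0.0048,-0.0014,0.02],[0.0048,-0.0014,0.029],[0.0048,-0.0014,0.032]],"angular":[[0,0,-0.004],[0,0,-0.004],[0,0,-0.004],[0,0,-0.004],[0,0,-0.004]]}'; python3 -m crank '{"grip":[8,8,8],"offset":[[0,0,0],[0,0,0],[0,0,0]],"angular":[[0,0,0],[0,0,0],[0,0,0]]}';python3 to.py .5579 .2671 .239
python3 - <<'E'
from h import *
S=get_image("side");T=get_image("top")
f=lambda p,u,v:cv2.resize(cv2.cvtColor(p["color"],4)[v-45:v+45,u-60:u+60],(800,600),interpolation=2)[:,200:600]
cv2.imwrite("pics/c9.png",np.hstack([f(S,222,280),f(T,165,260)]))
E
```

```text
time_s: 18.35
tool_pos: [0.5571, 0.2673, 0.238]
ee_rot: [-0.0, 0.601, 0.799, -0.001]
contact_force: [-0.7, -0.0, -2.3]
gripper_width: 0.177
grasp_force: 58.7
time_s: 18.73
tool_pos: [0.5575, 0.2678, 0.2395]
ee_rot: [0.0, 0.601, 0.799, 0.0]
contact_force: [-0.4, -0.1, -1.7]
gripper_width: 0.179
grasp_force: 58.7
tool offset [-0.0008  0.0002  0.0005] pos [0.5575 0.2678 0.2395] t 18.725 ytool deg 16.128616472453107 tilt [ 0.0001  0.0006 -1.    ] j [-0.0377  0.552  -0.7616  1.5661  0.4013  1.1853 -0.5961]
```

View pics/c9.png

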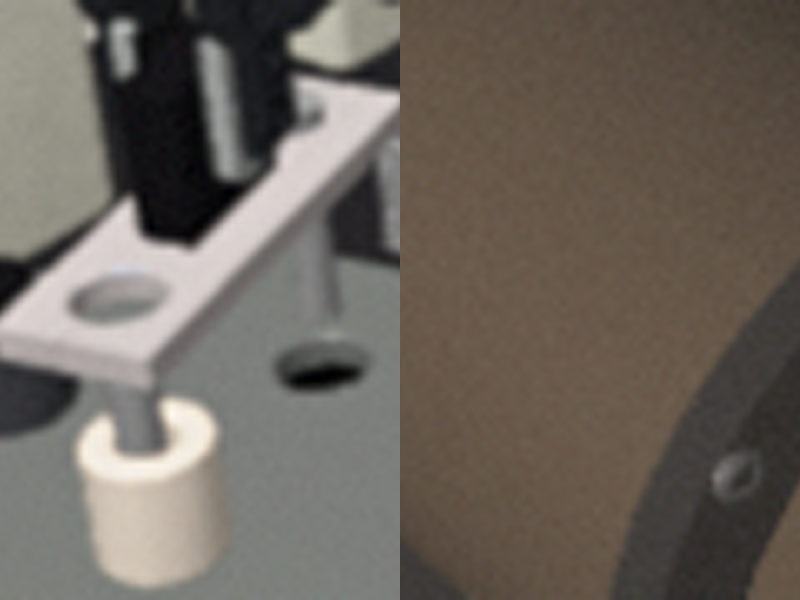

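The carrier is level over the post. In the side crop the plate's hole is at (120,298), the rod's end at (322,333) and the port at (322,367). I'll check the height and centring numerically.

Run:
```python
from h import *
np.set_printoptions(precision=1,suppress=True)
p=get_image("side"); s=np.array(sensors.observe()["tool_pos"]); M=Rt()
c=lambda X:((proj(p,X)-[162,235])+.5)*6.667-.5-[200,0]
th=np.linspace(0,6.283,100); ring=lambda C,r:np.array([c(C+[r*np.cos(t),r*np.sin(t),0]) for t in th])
ctr=s+M[:,0]*.0008
for dz in(-.0446,-.048,-.051):
    u=ctr+[0,0,dz]; h=u+M[:,0]*.04; r=u-M[:,0]*.04
    t=ring(h+[0,0,.008],.011); q=ring(r-[0,0,.048],.005); print(dz,"hole top",t.min(0),t.max(0),"rod end",q.min(0),q.max(0),"corners",[c(u+M[:,0]*.06+M[:,1]*y) for y in(-.02,.02)])
print("post tip",c([.5466,.3063,.185]),"sleeve top",ring(np.array([.5466,.3063,.162]),.016).min(0),ring(np.array([.5466,.3063,.162]),.016).max(0))
q=ring(np.array([.5688,.2295,.13]),.012);print("port",q.min(0),q.max(0)); print("px/mm",[c(ctr+d)-c(ctr) for d in np.eye(3)*.001])
```

```text
-0.0446 hole top [ 63.9 268.4] [164.1 323.3] rod end [295.8 301. ] [335.5 323.2] corners [array([148.7, 390.8]), array([ -7.6, 357.4])]
-0.048 hole top [ 66.2 280.9] [166.1 336. ] rod end [297.2 312.1] [336.9 334.3] corners [array([150.8, 403.6]), array([ -5.1, 370. ])]
-0.051 hole top [ 68.1 291.9] [167.8 347.2] rod end [298.5 321.8] [338.1 344.1] corners [array([152.7, 414.7]), array([ -3., 381.])]
post tip [125.3 358.6] sleeve top [ 68.1 399.8] [209.4 483.1]
port [275.4 337.9] [369.8 391.9]
px/mm [array([-3. , -1.2]), array([-3.3,  1.8]), array([-0.6, -3.8])]
```

Run:
```python
from h import *
S=get_image("side")
for q in("carrier_hole","post_top","probe_tip","port","post_foot","tall_sleeve"):
    for d in landmark_of(q,S)[:2]: print(q,np.round(d["centre"],4),round(d["p"],2))
s=sensors.observe(); print(s["time_s"],s["contact_force"],s["grasp_force"],np.abs(s["qvel"]).max())
```

```text
carrier_hole [0.5481 0.3088 0.1944] 0.68
carrier_hole [ 0.7634 -0.1201  0.0233] 0.67
post_top [0.5454 0.3067 0.1847] 0.86
probe_tip [0.5652 0.2315 0.148 ] 0.8
probe_tip [ 0.6859 -0.1665  0.0367] 0.56
port [0.57   0.2326 0.1332] 0.58
port [ 6.772e-01 -3.755e-01 -5.000e-04] 0.23
post_foot [0.5454 0.3065 0.1325] 0.66
tall_sleeve [0.5452 0.3066 0.1312] 0.65
tall_sleeve [0.5561 0.266  0.1949] 0.56
19.225 [-0.18112584 -0.17412229 -1.5035308 ] 58.71079623699188 0.0017058391891688945
```

Everything agrees within tolerance, so I'm handing in.

```bash
python3 -c "
from bench import sign_off; print(sign_off())"
```

```text
the job is handed in; nothing more can be done
None
```

I handed the job in, with no verdict shown: the tall sleeve is seated on the lid around the guide post and released, and the gripper is holding the carrier level and still about 1 cm above the post tip, with its hole over the post and its probe over the port (both within about 4 mm by the last check).

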